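# Tuck a circuit board under the test jig's flap and hold it on the pins

### The job

Test the board that is still untested, the one lying in the orange tray: tuck its gold contact edge under the yellow-lipped sprung flap of the test jig, squarely and right up to the stop, without lifting the flap (it keeps a safety switch shut), then press the board down flat onto the sprung test pins. Finish with the gripper still holding the board pressed flat, and leave the tested board in the grey tray and the other things on the bench as they are.

Things in the scene. Friction and masses are not known exactly. Their poses are not given: they have to be found in the camera images.
- board_1: green circuit board 110 x 60 x 3.2 mm, about 0.11 kg; the two boards are alike. Origin: centre of its underside; +x towards the bare edge with gold contacts (at x = +55 mm), z up. Parts up to 11 mm tall at x = -54 to -43 and 2 to 11 mm; bare from x = 32 mm to the contact edge. Starts flat in a tray, contact edge roughly away from the robot; which tray changes.
- board_2: green circuit board 110 x 60 x 3.2 mm, about 0.11 kg; the two boards are alike. Origin: centre of its underside; +x towards the bare edge with gold contacts (at x = +55 mm), z up. Parts up to 11 mm tall at x = -54 to -43 and 2 to 11 mm; bare from x = 32 mm to the contact edge. Starts flat in a tray, contact edge roughly away from the robot; which tray changes.
- board_1_edge (a point): middle of board_1's gold contact edge, at its underside.
- board_2_edge (a point): middle of board_2's gold contact edge, at its underside.
- tray_in: orange shallow tray for untested boards, fixed, 178 x 130 mm, rim 10 mm high, floor 3 mm above the bench. Origin: centre of its underside.
- tray_out: grey shallow tray for tested boards, fixed, same size as the orange one. Origin: centre of its underside. The orange and the grey tray may change sides.
- jig: test jig, fixed: dark base 206 x 100 mm, aluminium nest. Origin on the bench under the nest; +x is the way in, away from the robot. A seated board's underside is at z = 34 mm, its origin close above the jig's, its x along the jig's. Rear deck at z = 34 mm from x = 2 to 57 mm, front ledge at z = 34 mm from x = -56 to -46 mm.
- hold_flap (a joint): hinge of the sprung flap, rad: 0 = down on the safety switch, grows as the flap is lifted (0.01 rad raises the lip by 0.7 mm). It takes about 1.5 N under the lip to lift it; it springs shut.
- pin_bed (a joint): stroke of the sprung test pins, m: 0 = pins up, 5 mm above the seat plane (top at z = 39 mm of the jig), 0.005 = pressed level with it. Two rows of four gold pins at x = -24 and -38 mm of the jig, under the heat sink of a seated board. They push up with 2.5 N at first and 6 N when fully down, so a board let go rises at its front.
- solder_reel: small blue reel of solder wire, 60 mm across and 48 mm tall, loose, at the left; leave it. Origin: centre of its underside.
- flux_jar: small brown jar with a black cap, 43 mm across and 38 mm tall, loose, at the right; leave it. Origin: centre of its underside.
- board_1_grip (a point): middle of the top of board_1's black finned heat sink, 25 mm above the board's underside, at x = -22 mm. The heat sink is 30 mm along the board's x, 28 mm across y and 22 mm tall over the board: grip it across y from above.
- board_2_grip (a point): middle of the top of board_2's black finned heat sink, 25 mm above the board's underside, at x = -22 mm. The heat sink is 30 mm along the board's x, 28 mm across y and 22 mm tall over the board: grip it across y from above.
- jig_stop (a point): foot of the stop face at the end of the rear deck: jig x = 57 mm, z = 34 mm. The board's contact edge goes up to it.
- jig_guide (a point): middle of the way in between the steel side guides, on the deck: jig x = 13 mm, z = 34 mm. The guides are 6.6 mm high and 64 mm apart (2 mm play on each side of the board) from here to the stop and flare outwards from x = 13 back to x = 0.
- jig_lip (a point): underside of the flap where its flat part begins: jig x = 33 mm, z = 41 mm (7 mm over the deck). The yellow lip turns up from here to its tip at x = 24 mm, underside z = 47 mm. The flap reaches back to x = 98 mm, 78 mm wide, top parts up to z = 48 mm. A board tipped nose-down by 0.1 rad (at most 0.15) can rest its edge on the deck short of the lip and slide in.
There are look-alikes about, which are no part of the job. Leave any white look-alike of the board_1 alone.

How it is judged:
By the outcome, as a careful person would: the job done as asked, in the order asked, and still so for the second after the job is handed in, while the arm keeps its last pose, push and grip.
It also fails if it takes over 42 s, if anything falls off the work surface, if the arm or the gripper's body presses on something with over 40 N, if the wrist force passes 120 N, or if a joint passes its speed limit or range.

### The arm

A 7-joint arm with a two-finger parallel gripper is mounted at the origin on a cart in front of the work surface, level with it; the furniture and walls round the work are solid. World frame = base frame: x ahead of the robot, y to its left, z up, the work surface at z = 0. Lengths are in m, angles in degrees, forces in N, time in s.
With the tool pointing down it reaches from about 0.425 to 0.875 m from the base axis. Payload 4.7 kg.
Tool frame: the origin (TCP) lies at the very end of the fingers, on their centre line; the grasp point (between the pads) lies env.hold_point_z behind it (env.hold_point_z is the distance from the TCP to the grasp point, in m); z points along the fingers, y is the line along which they close (so a half turn about z gives the same grasp; the last joint's range is limited). The gripper opens to 87 mm and grips with 3 to 60 N. Pads are 19 mm wide; open, the fingers measure 117 mm over their backs; the gripper's body (75 mm by 190 mm) begins 51 mm behind the grasp point.
Start: joints at [69.677, 18.392, -4.016, 83.108, 1.295, 78.541, -3.26], TCP at [0.234, -0.606, 0.223] pointing down, gripper open.
Joint ranges: [-163.93, 163.93], [-17.29, 119.83], [-79.2, 71.16], [3.27, 140.29], [-89.18, 269.18], [5.43, 117.66], [-154.24, 154.24]. Speed limits (degrees/s): [147.25, 147.25, 180, 180, 180, 180, 180].

### API

Orientations are given as [roll, pitch, yaw] about the fixed x, y, z axes, in that order (R = Rz(yaw) Ry(pitch) Rx(roll)).
In Python, from cell import env gives the robot as it stands.
- The arm moves only by the shell command python3 -m jog 'ROWS' [FORCE]. ROWS is JSON, a list of rows, each an object with "dp": the shift along the tool's x, y, z in cm, a list of three; "twist": the turn about the tool's z in degrees; "fingers": the opening, from 0 (shut) to 1 (fully open). A call has 1 to 8 rows; each row is the pose to reach, as a shift and turn from the pose commanded when the call began, along the tool's axes at that moment; what a row does not reach only later rows make up. A row lasts 1/8 s, in which the tool goes at most 62.5 mm and 10.7 degrees, less where a joint would pass 70% of its speed; a pose out of reach is approached as far as the arm can. A call with a gripper value outside its range is refused whole. The fingers move at their own pace and stop on an object; FORCE is the grip in N (left out, the last holds). Time passes only in rows, so rows that repeat a pose let the fingers close. It gives the time, the measured TCP pose, the force, the opening and the grip force at its end, in the units of the state.
- env.get_obs(): the state, without advancing time (a new reading comes with each control period).
- env.read_camera(name): name is "scene" or "top" or "wrist"; returns a dict with "pixels" (480x640x3 uint8, blue, green, red), "depth" (480x640 float32, m along the optical axis (not along the pixel's ray), 0 where there is no reading), "fx", "fy", "cx", "cy" (pixels), "k1" (the pictures are not rectified: a ray, as slopes to the right and down, at radius r is drawn at 1 + k1 r^2 times it, then the intrinsics apply), "rvec" (rotation vector, rad) and "tvec" (3), from world to camera coordinates, as OpenCV has them. Camera axes: x right, y down, z forward; pixel columns grow to the right and rows downward; lengths in m; the calibration is good to about 2 mm. A picture is of the moment at which its call begins.
- env.sign_off(): hands the job in; it is judged then, once.
The state is a dict: "time_s": time; "qpos": joint angles; "joint_velocities": joint speeds; "effort": joint torques, N m; "tool_pos": TCP position; "tool_rot": TCP orientation; "force": force on the tool from outside, world axes, zero at the start; "wrist_torque": the same for the moment, N m; "grip_width": finger opening in m; "grasp_force": force on a finger pad.
Only numpy, scipy, OpenCV 4.12 (cv2) and the standard library are available. Lean on these libraries where they do the work, as an engineer would, in place of code of your own. Each camera call takes 0.05 s, during which the arm holds its last target. There are 200 camera calls.

## Working session

There is one attempt and no reset: what is moved stays moved. The work goes in short steps, Python scripts to look and compute and a shell command to move; the robot and the scene stay as the last step left them, time stands still between calls to the robot, and variables do not carry over. Pictures are saved under pics/ and viewed, at most 13 in all, crops included, and the job is handed in when it is done.

```bash
ls; mkdir -p pics; cat > h.py <<'E'
import numpy as np, cv2
from cell import env
from scipy.spatial.transform import Rotation as R
def cam(n):
    c=env.read_camera(n); c['R']=cv2.Rodrigues(np.array(c['rvec'],float))[0]; c['t']=np.array(c['tvec'],float).ravel(); return c
def ray(c,u,v):
    K=np.array([[c['fx'],0,c['cx']],[0,c['fy'],c['cy']],[0,0,1.]])
    p=cv2.undistortPoints(np.array([[[u,v]]],float),K,np.array([c['k1'],0,0,0.]))[0,0]
    return np.array([p[0],p[1],1.])
def at_z(c,u,v,z):
    d=c['R'].T@ray(c,u,v); o=-c['R'].T@c['t']; return o+d*(z-o[2])/d[2]
def at_d(c,u,v):
    z=float(np.median(c['depth'][int(v)-1:int(v)+2,int(u)-1:int(u)+2])); return c['R'].T@(ray(c,u,v)*z-c['t'])
def tool():
    o=env.get_obs(); return np.array(o['tool_pos']),R.from_euler('xyz',o['tool_rot'],degrees=True).as_matrix(),o
E
python3 - <<'E'
from h import *
import pickle
print(env.get_obs(),env.hold_point_z)
for n in ('top','scene'):
    c=cam(n); pickle.dump(c,open(n+'.pkl','wb')); cv2.imwrite(f'pics/{n}0.png',c['pixels'])
    print(n,-c['R'].T@c['t'],c['R'][2])
E
```

```text
pics
{'time_s': 0.0, 'qpos': array([69.68032652, 18.4400996 , -4.01485422, 83.17287444,  1.29490468,
       78.53912151, -3.26145832]), 'joint_velocities': array([-0.05742762, -0.00957621, -0.00590178,  0.00389193,  0.04129437,
        0.00415715,  0.03049637]), 'effort': array([ 5.02724124e-04, -4.91292429e+01, -4.03718837e-01, -3.12524736e+01,
       -6.39852695e-02,  4.38840862e-02,  1.73047692e-04]), 'tool_pos': array([ 0.23404623, -0.6058356 ,  0.22146737]), 'tool_rot': array([-1.79893134e+02,  5.67146605e-03,  2.11272635e+01]), 'force': array([-0.42351995,  0.84187465, -0.73857435]), 'wrist_torque': array([-0.02527514,  0.0118824 ,  0.00599137]), 'grasp_force': 0.0, 'grip_width': 0.08693186609382784} 0.0187
top [ 0.3561789  -0.18384939  1.26837574] [ 0.15000101 -0.00307355 -0.98868107]
scene [ 0.27124264 -1.62484261  0.72648069] [ 0.16892054  0.8950905  -0.41264858]
```

View pics/top0.png

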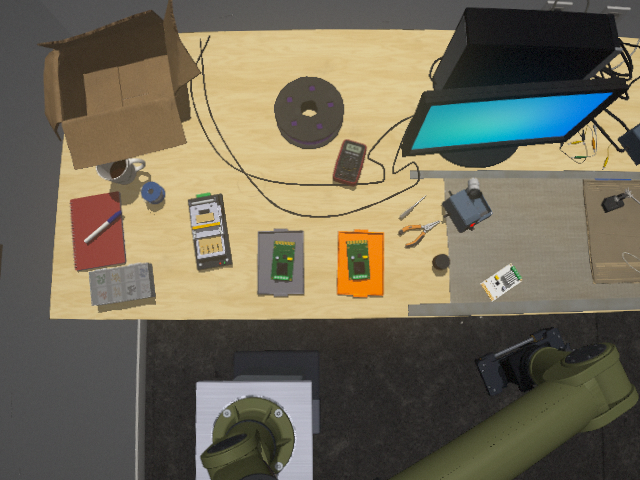

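View pics/scene0.png

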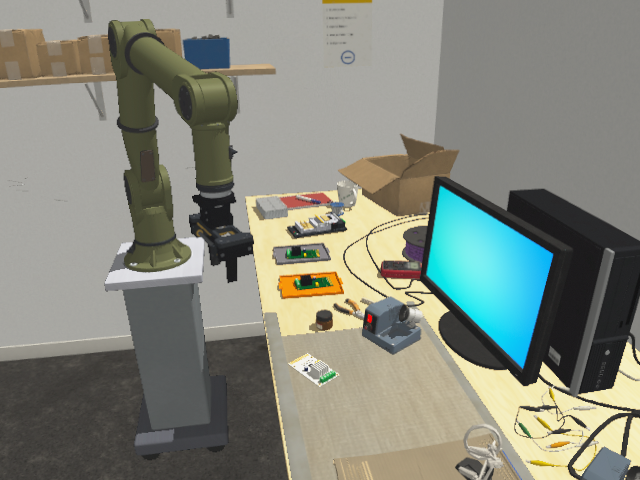

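The orange tray with the untested board is at about (360,262) in the top view. The grey tray is at (281,262) and the jig at (210,232), with its way in pointing up the image. I'll enlarge these.

```bash
python3 - <<'E'
from h import *
import pickle
c=pickle.load(open('top.pkl','rb'));p=c['pixels']
a=cv2.resize(p[185:280,180:240],None,fx=6,fy=6,interpolation=cv2.INTER_CUBIC)
b=cv2.resize(p[220:315,330:390],None,fx=6,fy=6,interpolation=cv2.INTER_CUBIC)
cv2.imwrite('pics/crop1.png',np.hstack([a,b]))
for u,v,z in((210,232,.034),(361,269,.028),(359,246,.006)): print(at_z(c,u,v,z),at_d(c,u,v))
E
```

```text
[0.56218971 0.11807998 0.034     ] [0.56217476 0.11805808 0.03408955]
[ 0.45508286 -0.29930916  0.028     ] [ 0.45516834 -0.29940895  0.02692797]
[ 0.52180098 -0.29732881  0.006     ] [ 0.52163535 -0.29721532  0.00726244]
```

View pics/crop1.png

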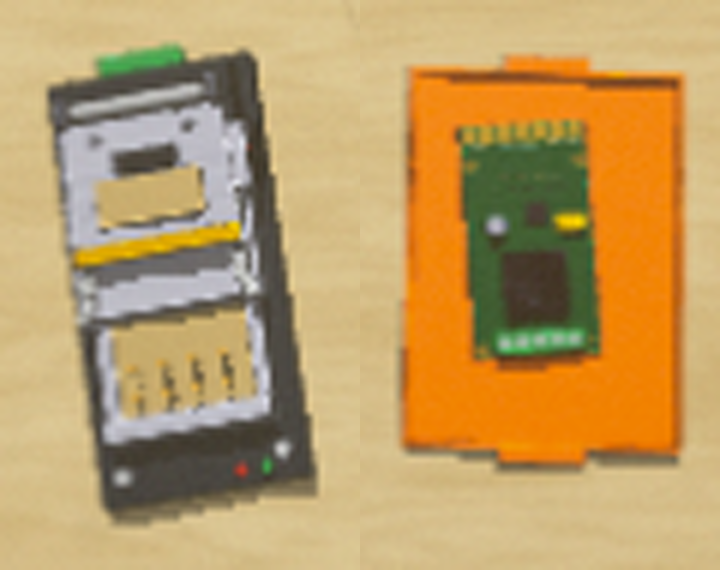

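```bash
cat >> h.py <<'E'
def delta(target,yaw):
    """tool-frame shift in cm and twist in deg to bring the TCP to target/yaw (tool down)"""
    p,M,o=tool(); 
    return np.round(M.T@(np.array(target)-p)*100,2), round((o['tool_rot'][2]-yaw+180)%360-180,2)
E
python3 - <<'E'
from h import *
import pickle
c=pickle.load(open('top.pkl','rb'))
A=lambda x,y,z:at_z(c,180+x/6-.4,185+y/6-.4,z); B=lambda x,y,z:at_z(c,330+(x-360)/6-.4,220+y/6-.4,z)
b=[B(*q,.006) for q in((460,128),(585,122),(600,355),(475,353))]
f=(b[0]+b[1])/2; r=(b[2]+b[3])/2; d=f-r; yaw=np.degrees(np.arctan2(d[1],d[0]))
print('board',(f+r)/2,yaw,np.linalg.norm(d)); u=d/np.linalg.norm(d); g=(f+r)/2-.022*u
print('grip',g,B(537,285,.028))
l=[A(77,258,.046),A(240,228,.046)]; e=l[1]-l[0]; print('lip',l,np.degrees(np.arctan2(e[0],-e[1])),np.linalg.norm(e))
s=[A(50,95,.0),A(108,520,.0),A(250,55,.0),A(315,490,.0)]; print('jig',s)
for q in ((405,445),(680,452),(410,70),(685,78)): print('tray',B(*q,.01))
g[2]=.12;print(delta(g,yaw),tool()[2]['time_s'])
E
```

```text
board [ 0.48389909 -0.29342019  0.006     ] 2.367738216003228 0.10774615688162167
grip [ 0.46191788 -0.29432907  0.006     ] [ 0.46038545 -0.29420337  0.028     ]
lip [array([0.57312736, 0.1646048 , 0.046     ]), array([0.58615995, 0.08903359, 0.046     ])] 9.784664417967361 0.07668674810072802
jig [array([0.66141208, 0.19363637, 0.        ]), array([0.45584733, 0.15925425, 0.        ]), array([0.67965491, 0.09648493, 0.        ]), array([0.46912577, 0.06114384, 0.        ])]
tray [ 0.38870661 -0.2331299   0.01      ]
tray [ 0.38368926 -0.36016424  0.01      ]
tray [ 0.56390792 -0.23851966  0.01      ]
tray [ 0.55858517 -0.36802671  0.01      ]
(array([ 32.48, -20.83,  10.19]), np.float64(18.76)) 0.1
```

```bash
python3 -m jog '[{"dp":[8,-5.2,2.5],"twist":5,"fingers":1},{"dp":[16,-10.4,5],"twist":10,"fingers":1},{"dp":[24,-15.6,7.5],"twist":15,"fingers":0.8},{"dp":[32.5,-20.8,9],"twist":18.8,"fingers":0.8},{"dp":[32.5,-20.8,9],"twist":18.8,"fingers":0.8},{"dp":[32.5,-20.8,9],"twist":18.8,"fingers":0.8},{"dp":[32.5,-20.8,9],"twist":18.8,"fingers":0.8},{"dp":[32.5,-20.8,9],"twist":18.8,"fingers":0.8}]' 30
python3 - <<'E'
from h import *
import pickle
c=cam('wrist');pickle.dump(c,open('w1.pkl','wb'));cv2.imwrite('pics/w1.png',c['pixels']);print(tool()[:2])
E
```

```text
time_s: 1.1
tool_pos: [0.4631, -0.2929, 0.1319]
tool_rot: [-179.9, 0.1, 2.6]
force: [0.8, -0.7, 0.4]
grip_width: 0.0698
grasp_force: 0.0
(array([ 0.46212907, -0.29517156,  0.13222202]), array([[ 9.99125472e-01,  4.18005904e-02, -1.00092583e-03],
       [ 4.18004599e-02, -9.99125967e-01, -1.50909542e-04],
       [-1.00635910e-03,  1.08938408e-04, -9.99999488e-01]]))
```

View pics/w1.png

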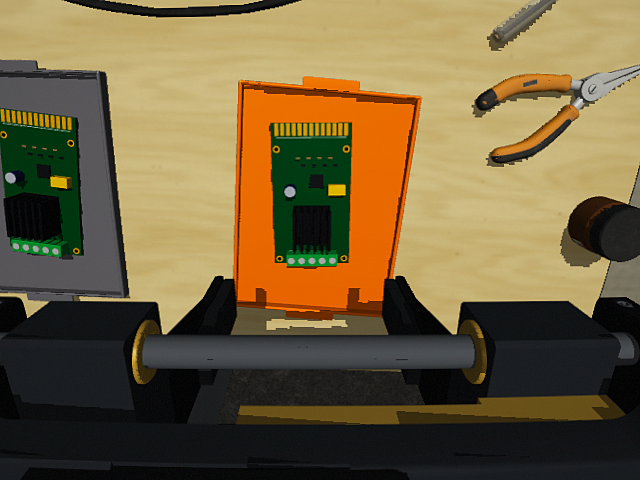

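The wrist view shows the untested board at contact-edge corners (270,123) and (352,122), rear corners (276,264) and (350,264). The heat sink top's front edge runs from (293,206) to (330,206).

```bash
python3 - <<'E'
from h import *
import pickle
c=pickle.load(open('w1.pkl','rb'))
b=[at_z(c,*q,.0062) for q in((270,123),(352,122),(350,264),(276,264))]
f=(b[0]+b[1])/2; r=(b[2]+b[3])/2; d=f-r; yaw=np.degrees(np.arctan2(d[1],d[0]))
e=b[0]-b[1];print(b,yaw,np.degrees(np.arctan2(-e[0],e[1])),np.linalg.norm(d),np.linalg.norm(e))
u=d/np.linalg.norm(d);g=f-.077*u;print('grip',g,'hs front',at_z(c,311.5,206,.028),'expect',g+.015*u)
for q in ((237,303),(385,312)): print('rim',at_z(c,*q,.01))
g[2]=.0095;print(delta(g,yaw))
E
```

```text
[array([ 0.53673366, -0.26163928,  0.0062    ]), array([ 0.54006388, -0.32098861,  0.0062    ]), array([ 0.42919054, -0.32800539,  0.0062    ]), array([ 0.42653961, -0.26800484,  0.0062    ])] 3.4641796622897156 3.2116256371185576 0.11073603065806106 0.05944269419757184
grip [ 0.46153947 -0.29596663  0.0062    ] hs front [ 0.48159982 -0.29417199  0.028     ] expect [ 0.47651206 -0.29506027  0.0062    ]
rim [ 0.39162654 -0.23646769  0.01      ]
rim [ 0.38862788 -0.36024926  0.01      ]
(array([-0.05,  0.08, 12.27]), np.float64(-1.07))
```

```bash
python3 -m jog '[{"dp":[0,0.1,5],"twist":-1,"fingers":0.7},{"dp":[0,0.1,9],"twist":-1,"fingers":0.7},{"dp":[0,0.1,11],"twist":-1,"fingers":0.7},{"dp":[0,0.1,12.2],"twist":-1,"fingers":0.7},{"dp":[0,0.1,12.2],"twist":-1,"fingers":0.3},{"dp":[0,0.1,12.2],"twist":-1,"fingers":0.2},{"dp":[0,0.1,12.2],"twist":-1,"fingers":0.2},{"dp":[0,0.1,12.2],"twist":-1,"fingers":0.2}]' 25
python3 -m jog '[{"dp":[0,0,0],"twist":0,"fingers":0.2},{"dp":[0,0,-1],"twist":0,"fingers":0.2},{"dp":[0,0,-3],"twist":0,"fingers":0.2},{"dp":[0,0,-3],"twist":0,"fingers":0.2}]'
python3 - <<'E'
from h import *
import pickle
c=cam('wrist');pickle.dump(c,open('w2.pkl','wb'));cv2.imwrite('pics/w2.png',c['pixels']);print(tool()[:2])
E
```

```text
time_s: 2.15
tool_pos: [0.4629, -0.2962, 0.0113]
tool_rot: [180.0, -0.0, 3.3]
force: [-0.6, 2.5, 1.3]
grip_width: 0.0288
grasp_force: 0.7
time_s: 2.65
tool_pos: [0.4638, -0.297, 0.0422]
tool_rot: [179.9, -0.2, 3.3]
force: [1.0, -0.0, -0.8]
grip_width: 0.0278
grasp_force: 25.0
(array([ 0.46291556, -0.29657026,  0.04117452]), array([[ 0.99831716,  0.05797682,  0.00123911],
       [ 0.05797824, -0.99831719, -0.00114328],
       [ 0.00117074,  0.0012132 , -0.99999858]]))
```

View pics/w2.png

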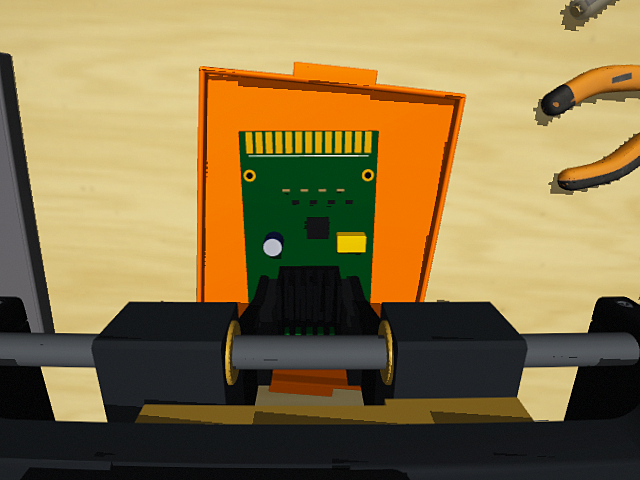

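The board is held with its contact edge at row 131, columns 239–379. I'll fit its plane from depth to get its pitch in the grip.

```bash
cat >> h.py <<'E'
def board(c,lo=(238,132),hi=(380,260)):
    """plane of held board's bare green/gold top from wrist depth, in tool frame (x fwd, z down)"""
    p,M,o=tool(); q=[]
    for v in range(lo[1],hi[1],2):
        for u in range(lo[0],hi[0],2):
            b,g,r=map(int,c['pixels'][v,u]); z=c['depth'][v,u]
            if z>0 and g>b+25 and g>r+25: q.append(M.T@(c['R'].T@(ray(c,u,v)*z-c['t'])-p))
    q=np.array(q)
    for _ in range(4):
        A=np.c_[q[:,:2],np.ones(len(q))]; s=np.linalg.lstsq(A,q[:,2],rcond=None)[0]; e=abs(A@s-q[:,2]); q=q[e<max(.0008,2*np.median(e))]
    print('n',len(q),'nose-down pitch %.3f roll %.3f z at tcp %.1f mm'%(s[0],s[1],s[2]*1e3),'nose x',round(q[:,0].max()*1e3,1),'y',(q[:,1].min()*1e3).round(1),(q[:,1].max()*1e3).round(1)); return s
E
python3 - <<'E'
from h import *
import pickle
c=pickle.load(open('w2.pkl','rb')); s=board(c)
p,M,o=tool()
for q in ((239,131),(379,131)):   # contact edge corners on the plane
    d=M.T@c['R'].T@ray(c,*q); k=M.T@(-c['R'].T@c['t']-p)
    t=(s[2]+s[0]*k[0]+s[1]*k[1]-k[2])/(d[2]-s[0]*d[0]-s[1]*d[1]); print(np.round((k+t*d)*1e3,1))
E
```

```text
n 2526 nose-down pitch -0.002 roll -0.002 z at tcp 5.0 mm nose x 76.2 y -29.2 30.4
[ 76.6 -28.9   5. ]
[76.5 30.7  4.9]
```

```bash
python3 -m jog '[{"dp":[0,0,2.1],"twist":0,"fingers":0.2},{"dp":[0,0,2.1],"twist":0,"fingers":0.2},{"dp":[0,0,2.1],"twist":0,"fingers":0.2}]' 25
python3 -m jog '[{"dp":[0,0,0],"twist":0,"fingers":0.2},{"dp":[0,0,0],"twist":0,"fingers":0.2},{"dp":[0,0,0],"twist":0,"fingers":0.2},{"dp":[0,0,0],"twist":0,"fingers":0.2}]' 3
python3 -c "
from h import *
board(cam('wrist'));print(tool()[0])"
```

```text
time_s: 3.08
tool_pos: [0.4623, -0.296, 0.0194]
tool_rot: [-180.0, 0.0, 3.3]
force: [-0.5, -0.2, -1.5]
grip_width: 0.0277
grasp_force: 25.0
time_s: 3.58
tool_pos: [0.4626, -0.2962, 0.0197]
tool_rot: [180.0, -0.0, 3.3]
force: [-0.1, 0.1, 0.0]
grip_width: 0.0279
grasp_force: 3.0
n 2497 nose-down pitch 0.004 roll -0.000 z at tcp 6.0 mm nose x 75.4 y -29.6 30.0
[ 0.46250237 -0.29618616  0.0196318 ]
```

```bash
python3 - <<'E'
from h import *
import pickle
c=pickle.load(open('w1.pkl','rb'))
for q in ((331,80),(331,82),(331,84),(331,87),(250,83),(250,85),(331,100),(331,77),(331,74)): print(q,np.round(at_d(c,*q),4))
c=pickle.load(open('w2.pkl','rb'))
for v in range(60,100,3): print(v,np.round(at_d(c,335,v),4), np.round(at_d(c,250,v),4))
E
```

```text
(331, 80) [ 0.5677 -0.3039  0.0093]
(331, 82) [ 0.5664 -0.304   0.0094]
(331, 84) [ 0.5651 -0.3041  0.0093]
(331, 87) [ 0.5631 -0.3042  0.0089]
(250, 83) [ 0.5634 -0.2475  0.009 ]
(250, 85) [ 0.5624 -0.2466  0.0026]
(331, 100) [ 0.5546 -0.3051  0.0023]
(331, 77) [ 0.5705 -0.3043 -0.0007]
(331, 74) [ 0.5725 -0.3042 -0.0012]
60 [ 5.724e-01 -3.041e-01 -5.000e-04] [ 0.5701 -0.2621 -0.0011]
63 [ 5.710e-01 -3.042e-01 -4.000e-04] [ 0.5687 -0.2621 -0.0009]
66 [ 0.5687 -0.3038  0.0081] [ 0.5673 -0.2621 -0.0008]
69 [ 0.5673 -0.3039  0.0087] [ 0.5659 -0.2621 -0.0009]
72 [ 0.566  -0.304   0.0091] [ 0.5637 -0.2636  0.0089]
75 [ 0.5647 -0.3041  0.0086] [ 0.5624 -0.2636  0.0085]
78 [ 0.5633 -0.3041  0.0093] [ 0.5615 -0.2627  0.0023]
81 [ 0.562  -0.3043  0.0089] [ 0.5601 -0.2626  0.0018]
84 [ 0.5606 -0.3044  0.0082] [ 0.5587 -0.2627  0.0019]
87 [ 0.5596 -0.3049  0.0024] [ 0.5573 -0.2627  0.0019]
90 [ 0.5582 -0.305   0.0022] [ 0.5558 -0.2628  0.0025]
93 [ 0.5568 -0.3051  0.0021] [ 0.5544 -0.2628  0.0022]
96 [ 0.5554 -0.3052  0.002 ] [ 0.553  -0.2627  0.0016]
99 [ 0.554  -0.3053  0.0022] [ 0.5516 -0.2628  0.0024]
```

```bash
python3 -m jog '[{"dp":[0,0,0],"twist":0,"fingers":0.2},{"dp":[0,0,-3],"twist":0,"fingers":0.2},{"dp":[5,0.5,-3],"twist":2.8,"fingers":0.2},{"dp":[10,1.2,-3],"twist":5.6,"fingers":0.2},{"dp":[13.6,1.5,-3],"twist":5.6,"fingers":0.2},{"dp":[13.6,1.5,-2],"twist":5.6,"fingers":0.2},{"dp":[13.6,1.5,-0.6],"twist":5.6,"fingers":0.2},{"dp":[13.6,1.5,-0.6],"twist":5.6,"fingers":0.2}]' 25
python3 -c "
from h import *
board(cam('wrist'));print(tool()[0],delta([.5995,-.303,.0155],-2.3))"
```

```text
time_s: 4.62
tool_pos: [0.5962, -0.3032, 0.0232]
tool_rot: [-179.9, 0.3, -2.3]
force: [0.5, -0.2, -2.1]
grip_width: 0.0278
grasp_force: 25.0
n 2456 nose-down pitch 0.004 roll -0.003 z at tcp 7.3 mm nose x 74.4 y -29.8 29.7
[ 0.59707902 -0.30346571  0.02430575] (array([ 0.24, -0.06,  0.88]), np.float64(-0.03))
```

```bash
python3 -m jog '[{"dp":[0.2,0,0],"twist":0,"fingers":0.2},{"dp":[0.2,0,0.4],"twist":0,"fingers":0.2},{"dp":[0.2,0,0.7],"twist":0,"fingers":0.2},{"dp":[0.2,0,0.7],"twist":0,"fingers":0.2}]' 10
python3 -c "
from h import *
c=cam('wrist');cv2.imwrite('pics/w3.png',c['pixels'][:330]);board(c,(200,105),(420,262));print(tool()[0],tool()[2]['force'])"
```

```text
time_s: 5.18
tool_pos: [0.601, -0.3033, 0.0184]
tool_rot: [180.0, 0.0, -2.3]
force: [-0.2, -0.1, -1.5]
grip_width: 0.0278
grasp_force: 10.0
n 2567 nose-down pitch 0.003 roll -0.002 z at tcp 6.1 mm nose x 75.7 y -29.6 30.0
[ 0.60103716 -0.30328804  0.01845749] [-0.46480544  0.22793532 -0.83940807]
```

View pics/w3.png

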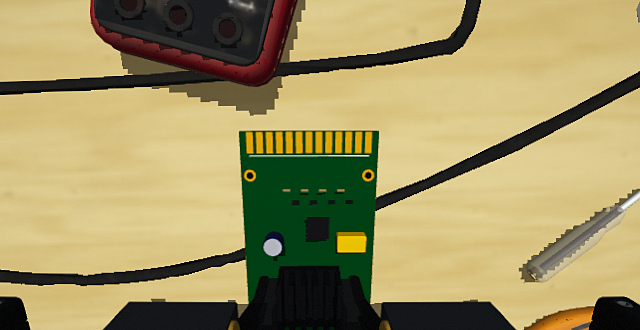

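The board edge (row 131) clears the multimeter, with a thin cable passing under it near (245,250) to (380,205). There is no contact yet, so I'll press on.

```bash
python3 -m jog '[{"dp":[0,0,0.2],"twist":0,"fingers":0.2},{"dp":[0,0,0.3],"twist":0,"fingers":0.2},{"dp":[0,0,0.3],"twist":0,"fingers":0.2}]' 10
python3 -c "
from h import *
c=cam('wrist');board(c,(200,105),(420,262));print(tool()[0],tool()[2]['force'])"
```

```text
time_s: 5.6
tool_pos: [0.6019, -0.3034, 0.0167]
tool_rot: [180.0, -0.1, -2.3]
force: [-1.1, 0.5, 4.3]
grip_width: 0.0282
grasp_force: 10.0
n 2464 nose-down pitch 0.045 roll -0.000 z at tcp 6.1 mm nose x 74.8 y -29.5 30.0
[ 0.60191748 -0.30344937  0.01666993] [-6.37171098e-01 -3.92690443e-03  6.15079442e+00]
```

```bash
python3 -m jog '[{"dp":[0,0,0.1],"twist":0,"fingers":0.2},{"dp":[0,0,0.2],"twist":0,"fingers":0.2},{"dp":[0,0,0.2],"twist":0,"fingers":0.2}]' 10
python3 -c "
from h import *
c=cam('wrist');board(c,(200,105),(420,262));print(tool()[0],tool()[2]['force'])"
```

```text
time_s: 6.02
tool_pos: [0.6021, -0.3034, 0.0163]
tool_rot: [179.9, -0.1, -2.3]
force: [-3.4, 1.9, 13.2]
grip_width: 0.0277
grasp_force: 10.0
n 2567 nose-down pitch 0.050 roll -0.004 z at tcp 5.7 mm nose x 74.8 y -29.6 30.2
[ 0.60203828 -0.30339912  0.01633053] [-3.40340584  2.7401165  12.85046106]
```

The tilt stalled at 0.05 because the nose is on the cable. I'll check heights around the jig for a better edge to tip the board over.

```bash
python3 - <<'E'
from h import *
import pickle
c=pickle.load(open('top.pkl','rb'))
o=np.array([.566,.127]);y=np.radians(9.7);X=np.array([np.cos(y),np.sin(y)]);Y=np.array([-X[1],X[0]])
D={}
for v in range(185,280):
  for u in range(180,240):
    w=at_d(c,u,v); q=w[:2]-o; k=(round(q@X*100),round(q@Y*100)); D.setdefault(k,[]).append(w[2]*1e3)
print('      '+' '.join('%3d'%j for j in range(7,-8,-1)))
for i in range(12,-13,-1): print('%4d: '%i+' '.join('%3d'%np.median(D.get((i,j),[0])) for j in range(7,-8,-1)))
print(tool()[2]['qpos'])
# cable/meter region round grey tray
E
```

```text
7   6   5   4   3   2   1   0  -1  -2  -3  -4  -5  -6  -7
  12:   0   0   1   1   0   1   0   0   0   0   0   0   1   0   0
  11:   1   0   0   2   1  15  29  29  29  14   0   0   0   0   0
  10:   2   0   7  31  33  34  34  35  34  34  35  30   6   0   0
   9:   0   0   2  37  38  37  35  36  36  36  38  35  13  -1   0
   8:   0   0   6  46  45  46  45  44  44  45  46  38  12   0   0
   7:   0   0   1  41  44  44  43  44  42  44  44  41   7   0   0
   6:   0   0   1  37  44  44  44  45  44  44  44  44  31   0   0
   5:   0   0   1  40  44  46  47  46  47  44  45  43  24   0   0
   4:   0   0   2  31  43  47  47  47  47  46  45  44  13   0   0
   3:   0   0   1  41  44  47  46  47  47  47  45  38  11   0   0
   2:   0   0   1  34  43  44  43  44  45  44  44  40  12   0   0
   1:   0   0   1  39  46  44  45  46  46  36  47  36  11   0   0
   0:   0   0   1  40  35  33  34  34  33  33  33  38  10   0   0
  -1:   0   0   0  38  33  34  33  34  34  33  34  36  11   1   0
  -2:   0  -1  13  24  24  23  23  24  24  25  23  23  12   0   0
  -3:  -1   0  11  19  23  25  24  25  24  24  23  16   8   0   0
  -4:   0   0   9  23  25  24  25  25  24  25  24  18  12   0   0
  -5:   0   0  13  22  23  24  25  23  23  25  24  15  11   1   0
  -6:   0   0  12  25  27  26  26  26  25  24  25  20  12   0   0
  -7:   0   0  14  21  32  32  32  32  32  33  30  16  11   1   0
  -8:   0   0  12  14  13  13  14  13  13  14  13  15  10   0   0
  -9:   0   0  10  13  13  12  14  13  13  15  15  13  12   0   0
 -10:   0   0   0   8   8  11   9   9  10   9  12   6   3   0   0
 -11:   0   0   1   0   0   0   0   0   1   0   0   0   1   0   0
 -12:   0   0   0   0   0   1   0   0   0   0   0   0   0   0  -1
[ 35.90476124  31.23676837 -15.07493619  90.80214417   9.06816119
  59.05541436 -73.99936739]
```

```bash
python3 -m jog '[{"dp":[0,0,-3],"twist":0,"fingers":0.2},{"dp":[-2,1,-5],"twist":10,"fingers":0.2},{"dp":[-4,3,-5],"twist":20,"fingers":0.2},{"dp":[-6,4,-5],"twist":30,"fingers":0.2},{"dp":[-8,5,-5],"twist":40,"fingers":0.2},{"dp":[-10,6.5,-5],"twist":50,"fingers":0.2},{"dp":[-12.9,8.4,-5],"twist":60,"fingers":0.2},{"dp":[-12.9,8.4,-5],"twist":70,"fingers":0.2}]' 25
python3 -m jog '[{"dp":[0,0,0],"twist":10,"fingers":0.2},{"dp":[0,0,0],"twist":12.7,"fingers":0.2},{"dp":[0,0,0],"twist":12.7,"fingers":0.2},{"dp":[0,0,0],"twist":12.7,"fingers":0.2}]' 25
python3 - <<'E'
from h import *
c=cam('wrist');cv2.imwrite('pics/w4.png',c['pixels'][:400]);board(c,(200,105),(420,262));p,M,o=tool();print(p,o['tool_rot'],o['qpos'])
E
```

```text
time_s: 7.08
tool_pos: [0.4648, -0.3848, 0.0628]
tool_rot: [179.8, 0.0, -72.9]
force: [0.7, 0.6, -1.1]
grip_width: 0.0278
grasp_force: 25.0
time_s: 7.58
tool_pos: [0.4687, -0.382, 0.0632]
tool_rot: [180.0, 0.0, -84.9]
force: [0.9, 0.5, -1.0]
grip_width: 0.0275
grasp_force: 25.0
n 1855 nose-down pitch 0.041 roll -0.001 z at tcp 6.4 mm nose x 75.2 y -29.5 30.1
[ 0.46879318 -0.38201694  0.06330985] [ 1.79982576e+02  1.10425741e-02 -8.49272841e+01] [  36.20317726   20.01833064    0.54401523  100.05040521   -0.211236
   59.95261378 -138.1071207 ]
```

View pics/w4.png

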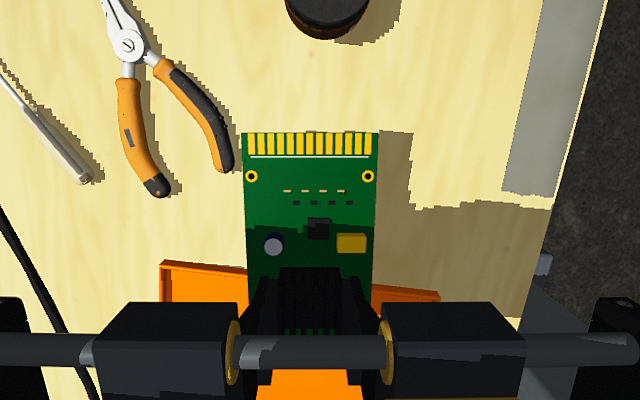

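The nose is clear of the flux jar (320,15), but the plier handle at (228,165) is close to its left side, so I'll check the clearance.

```bash
python3 - <<'E'
from h import *
c=cam('wrist');p,M,o=tool()
for q in((232,170,.012),(220,130,.012),(200,278,.01),(420,294,.01),(330,36,.0)): print(q,np.round(M.T@(at_z(c,*q)-p)*1e3,1))
E
```

```text
(232, 170, 0.012) [ 52.8 -42.7  51.4]
(220, 130, 0.012) [ 74.5 -47.9  51.4]
(200, 278, 0.01) [-13.8 -67.   53.4]
(420, 294, 0.01) [-24.9  69.6  53.4]
(330, 36, 0.0) [122.8  11.5  63.4]
```

```bash
python3 -m jog '[{"dp":[0,0.2,3.5],"twist":0,"fingers":0.2},{"dp":[0,0.2,4.3],"twist":0,"fingers":0.2},{"dp":[0,0.2,4.5],"twist":0,"fingers":0.2},{"dp":[0,0.2,4.6],"twist":0,"fingers":0.2},{"dp":[0,0.2,4.6],"twist":0,"fingers":0.2}]' 8
python3 - <<'E'
from h import *
c=cam('wrist');board(c,(200,105),(420,262));p,M,o=tool();print(p,o['force'])
E
```

```text
time_s: 8.3
tool_pos: [0.4676, -0.3827, 0.0185]
tool_rot: [-179.9, -0.1, -85.0]
force: [-0.5, 0.2, -1.1]
grip_width: 0.0279
grasp_force: 8.0
n 1928 nose-down pitch 0.048 roll -0.003 z at tcp 5.8 mm nose x 75.3 y -29.6 30.0
[ 0.46749461 -0.38268282  0.01844619] [-0.13947026  0.85301966 -0.43130462]
```

```bash
python3 -m jog '[{"dp":[0,0,0.1],"twist":0,"fingers":0.2},{"dp":[0,0,0.2],"twist":0,"fingers":0.2},{"dp":[0,0,0.2],"twist":0,"fingers":0.2}]' 8
python3 - <<'E'
from h import *
c=cam('wrist');board(c,(200,105),(420,262));p,M,o=tool();print(p,o['force'])
E
```

```text
time_s: 8.72
tool_pos: [0.4673, -0.3831, 0.0164]
tool_rot: [-179.9, -0.1, -85.0]
force: [0.6, -1.1, 4.1]
grip_width: 0.0278
grasp_force: 8.0
n 1780 nose-down pitch 0.081 roll 0.005 z at tcp 5.9 mm nose x 74.2 y -29.6 30.0
[ 0.46727739 -0.38311401  0.0163648 ] [-0.34514171 -0.85507235  3.81609418]
```

```bash
python3 -m jog '[{"dp":[0,0,0.1],"twist":0,"fingers":0.2},{"dp":[0,0,0.1],"twist":0,"fingers":0.2}]' 8
python3 - <<'E'
from h import *
c=cam('wrist');board(c,(200,105),(420,262));p,M,o=tool();print(p,o['force'])
E
```

```text
time_s: 9.02
tool_pos: [0.4673, -0.3834, 0.0157]
tool_rot: [-179.9, -0.1, -85.0]
force: [-2.2, -2.1, 7.0]
grip_width: 0.0281
grasp_force: 8.0
n 1835 nose-down pitch 0.108 roll 0.009 z at tcp 5.6 mm nose x 74.2 y -29.5 30.0
[ 0.46727362 -0.38337911  0.01573642] [-1.56350605 -0.90329071  7.40390073]
```

```bash
python3 -m jog '[{"dp":[0,0,0],"twist":0,"fingers":0.2},{"dp":[0,0,-4],"twist":0,"fingers":0.2},{"dp":[-2,0,-8],"twist":-10,"fingers":0.2},{"dp":[-8,-0.5,-10.5],"twist":-20,"fingers":0.2},{"dp":[-14,-1,-10.5],"twist":-30,"fingers":0.2},{"dp":[-20,-1.5,-10.5],"twist":-40,"fingers":0.2},{"dp":[-26,-2,-10.5],"twist":-50,"fingers":0.2},{"dp":[-32,-2.5,-10.5],"twist":-60,"fingers":0.2}]' 25
python3 - <<'E'
from h import *
print(delta([.458,.109,.12],9.7))
E
```

```text
time_s: 10.07
tool_pos: [0.4629, -0.059, 0.1189]
tool_rot: [180.0, 0.1, -24.6]
force: [1.3, -0.5, -1.3]
grip_width: 0.0278
grasp_force: 25.0
(array([ -7.44, -15.07,  -0.11]), np.float64(-34.33))
```

```bash
python3 -m jog '[{"dp":[-2.5,-5,0],"twist":-10,"fingers":0.2},{"dp":[-5,-10,0],"twist":-20,"fingers":0.2},{"dp":[-7.4,-15,0],"twist":-30,"fingers":0.2},{"dp":[-7.4,-15,0],"twist":-34.3,"fingers":0.2},{"dp":[-7.4,-15,0],"twist":-34.3,"fingers":0.2},{"dp":[-7.4,-15,0],"twist":-34.3,"fingers":0.2}]' 25
python3 - <<'E'
from h import *
import pickle
c=cam('wrist');pickle.dump(c,open('w5.pkl','wb'));cv2.imwrite('pics/w5.png',c['pixels']);board(c,(200,105),(420,262));p,M,o=tool();print(p,o['tool_rot'])
E
```

```text
time_s: 10.82
tool_pos: [0.4597, 0.105, 0.119]
tool_rot: [180.0, 0.1, 9.2]
force: [0.0, -0.0, -1.0]
grip_width: 0.0278
grasp_force: 25.0
n 2294 nose-down pitch 0.102 roll 0.003 z at tcp 6.0 mm nose x 73.5 y -29.7 29.9
[0.45979118 0.10494946 0.11914708] [1.79991861e+02 4.64091566e-02 9.17217969e+00]
```

View pics/w5.png

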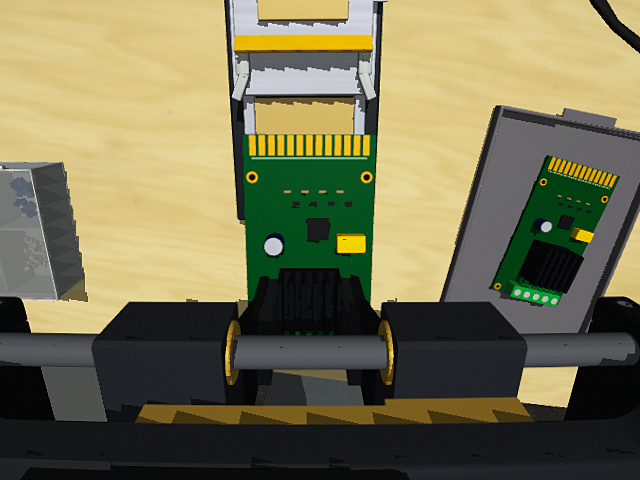

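The board is held at a 0.10 rad nose-down pitch. The jig is straight ahead, with the yellow lip at rows 36–51, columns 233–374, and the guide flares at columns 240 and 370. I'll enlarge that region.

```bash
python3 - <<'E'
import cv2
i=cv2.imread('pics/w5.png')[0:140,215:395]
cv2.imwrite('pics/crop5.png',cv2.resize(i,None,fx=4,fy=4,interpolation=cv2.INTER_CUBIC))
E
```

```text
(no output)
```

View pics/crop5.png

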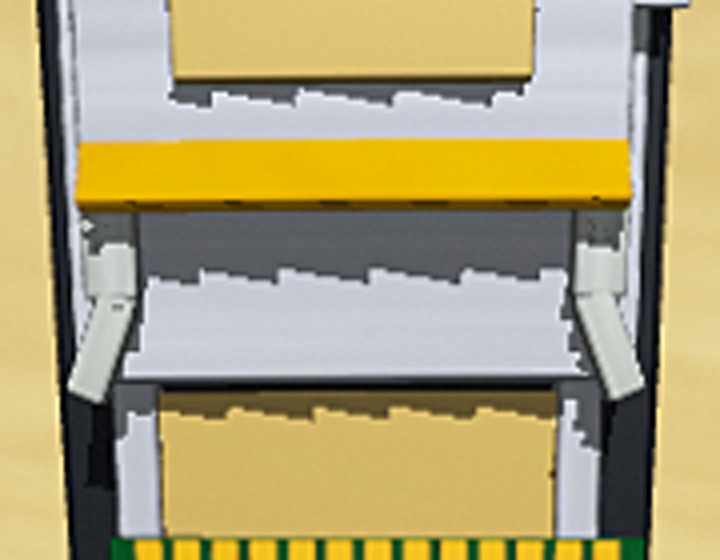

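```bash
python3 - <<'E'
from h import *
import pickle
c=pickle.load(open('w5.pkl','rb'));p,M,o=tool()
f=lambda x,y,z:np.round(M.T@(at_z(c,215+x/4-.4,y/4-.4,z)-p)*1e3,1)
for n,q in dict(lipL=(77,205,.0475),lipR=(630,205,.0475),deckL=(150,377,.034),deckR=(550,377,.034),gL=(136,298,.0406),gR=(575,293,.0406),flL=(103,402,.0406),flR=(608,397,.0406)).items(): print(n,f(*q))
g=lambda u,v,dz:(lambda d,k:np.round((k+d*(dz-k[2])/d[2])*1e3,1))(M.T@c['R'].T@ray(c,u,v),M.T@(-c['R'].T@c['t']-p))
print('edge',g(243,135,.0136),g(377,135,.0136))
print([np.round(M.T@(at_d(c,215+x/4,y/4)-p)*1e3,1) for x,y in((350,190),(350,320),(350,120))])
E
```

```text
lipL [116.  -41.8  71.5]
lipR [115.9  35.7  71.6]
deckL [ 93.5 -34.4  85.1]
deckR [93.4 26.6 85.1]
gL [104.3 -35.1  78.5]
gR [104.9  29.2  78.5]
flL [ 89.7 -40.7  78.5]
flR [90.4 34.6 78.5]
edge [ 73.5 -29.2  13.6] [73.4 30.5 13.6]
[array([117.4,  -3.3,  70.2]), array([101.4,  -3.6,  86.1]), array([127.3,  -3.3,  76. ])]
```

```bash
python3 -m jog '[{"dp":[3.3,-0.37,0],"twist":0,"fingers":0.2},{"dp":[3.3,-0.37,3],"twist":0,"fingers":0.2},{"dp":[3.3,-0.37,5],"twist":0,"fingers":0.2},{"dp":[3.3,-0.37,6.2],"twist":0,"fingers":0.2},{"dp":[3.3,-0.37,6.5],"twist":0,"fingers":0.2},{"dp":[3.3,-0.37,6.5],"twist":0,"fingers":0.2}]' 25
python3 - <<'E'
from h import *
import pickle
c=cam('wrist');pickle.dump(c,open('w6.pkl','wb'));cv2.imwrite('pics/w6.png',cv2.resize(c['pixels'][0:150,210:410],None,fx=4,fy=4,interpolation=cv2.INTER_CUBIC));board(c,(200,105),(420,262));p,M,o=tool();print(p,o['tool_rot'],o['force'])
E
```

```text
time_s: 11.62
tool_pos: [0.4924, 0.1148, 0.055]
tool_rot: [180.0, -0.0, 9.3]
force: [-0.4, 0.7, -1.3]
grip_width: 0.028
grasp_force: 25.0
n 2424 nose-down pitch 0.109 roll 0.006 z at tcp 5.8 mm nose x 73.4 y -29.4 30.2
[0.49256908 0.11489531 0.05525419] [ 1.79989398e+02 -7.54085795e-02  9.31505111e+00] [-0.18810055  0.06567132 -0.32541779]
```

View pics/w6.png

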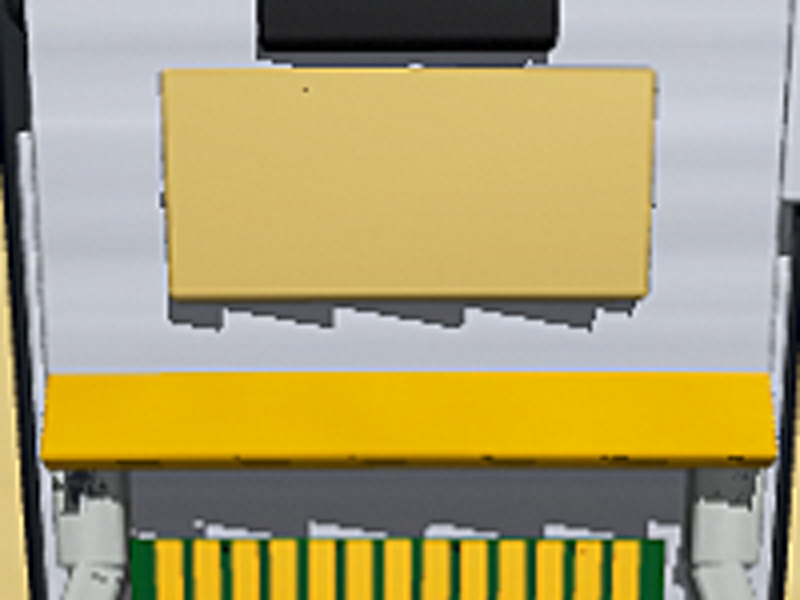

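The board edge (crop row 540, columns 131–665) is square with the lip. It sits between the guides (inner edges at about 127 and 690) and is roughly 1 mm left of centre. I'll correct that and lower it.

```bash
python3 -m jog '[{"dp":[0,0.11,0],"twist":0,"fingers":0.2},{"dp":[0,0.11,0.25],"twist":0,"fingers":0.2},{"dp":[0,0.11,0.35],"twist":0,"fingers":0.2},{"dp":[0,0.11,0.35],"twist":0,"fingers":0.2}]' 25
python3 - <<'E'
from h import *
import pickle
c=cam('wrist');pickle.dump(c,open('w7.pkl','wb'));board(c,(200,105),(420,262));p,M,o=tool();print(p,o['tool_rot'],o['force'],o['wrist_torque'])
g=lambda u,v,dz:(lambda d,k:np.round((k+d*(dz-k[2])/d[2])*1e3,1))(M.T@c['R'].T@ray(c,u,v),M.T@(-c['R'].T@c['t']-p))
print('lip near',[np.round(M.T@(at_d(c,u,v)-p)*1e3,1) for u,v in((315,113),(315,100),(315,130))])
E
```

```text
time_s: 12.18
tool_pos: [0.492, 0.1138, 0.0509]
tool_rot: [180.0, 0.0, 9.3]
force: [-0.4, 0.8, -1.3]
grip_width: 0.028
grasp_force: 25.0
n 2456 nose-down pitch 0.108 roll 0.005 z at tcp 5.7 mm nose x 73.5 y -29.5 30.1
[0.49210251 0.11382046 0.05098526] [1.79997180e+02 5.10834411e-03 9.33457539e+00] [ 0.17280129  0.16326288 -0.41677908] [-0.01135426 -0.00184658  0.00327909]
lip near [array([82.9,  2.8,  2. ]), array([88.1,  2.8,  4.8]), array([75.3,  3.1, 18.3])]
```

```bash
python3 -m jog '[{"dp":[0.2,0,0.06],"twist":0,"fingers":0.2},{"dp":[0.6,0,0.06],"twist":0,"fingers":0.2},{"dp":[1,0,0.06],"twist":0,"fingers":0.2},{"dp":[1.4,0,0.06],"twist":0,"fingers":0.2},{"dp":[1.4,0,0.06],"twist":0,"fingers":0.2}]' 25
python3 - <<'E'
from h import *
import pickle
c=cam('wrist');pickle.dump(c,open('w8.pkl','wb'));cv2.imwrite('pics/w8.png',cv2.resize(c['pixels'][60:210,220:400],None,fx=4,fy=4,interpolation=cv2.INTER_CUBIC));board(c,(200,150),(420,262));p,M,o=tool();print(p,o['tool_rot'],o['force'],o['wrist_torque'])
E
```

```text
time_s: 12.85
tool_pos: [0.5063, 0.1162, 0.0504]
tool_rot: [-180.0, -0.0, 9.3]
force: [-0.8, 0.2, -0.8]
grip_width: 0.028
grasp_force: 25.0
n 2153 nose-down pitch 0.106 roll 0.004 z at tcp 5.6 mm nose x 63.8 y -29.5 30.1
[0.50605167 0.11612668 0.05038572] [-1.79995989e+02  9.50839194e-03  9.33131486e+00] [ 0.2972797  -0.39973427 -1.27035602] [ 0.01142458 -0.00787303  0.02528981]
```

View pics/w8.png

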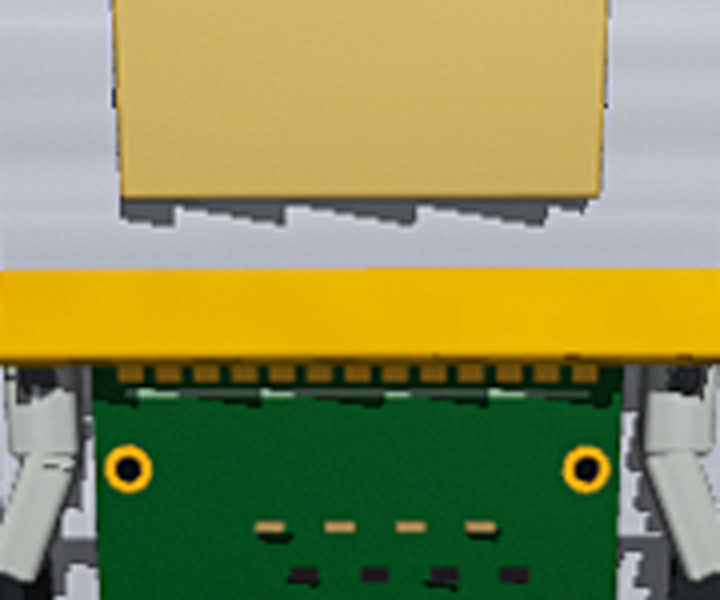

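The contact edge is now under the lip (lip edge at crop row 358), square, and within 0.5 mm of centred. I'll continue inward.

```bash
python3 -m jog '[{"dp":[0.4,0.04,0.03],"twist":0,"fingers":0.2},{"dp":[0.8,0.04,0.05],"twist":0,"fingers":0.2},{"dp":[1.2,0.04,0.05],"twist":0,"fingers":0.2},{"dp":[1.4,0.04,0.05],"twist":0,"fingers":0.2},{"dp":[1.4,0.04,0.05],"twist":0,"fingers":0.2}]' 25
python3 - <<'E'
from h import *
c=cam('wrist');board(c,(200,180),(420,262));p,M,o=tool();print(p,o['tool_rot'],o['force'],o['wrist_torque'])
print([np.round(at_d(c,u,v)[2]*1e3,1) for u in (250,315,370) for v in (118,128,138)])
E
```

```text
time_s: 13.52
tool_pos: [0.52, 0.118, 0.0499]
tool_rot: [-180.0, 0.0, 9.3]
force: [-0.8, 0.1, -1.0]
grip_width: 0.0277
grasp_force: 25.0
n 1425 nose-down pitch 0.104 roll 0.005 z at tcp 5.6 mm nose x 50.3 y -29.6 29.9
[0.5197844  0.11795967 0.0498556 ] [1.79998027e+02 1.46700398e-02 9.33455172e+00] [ 0.13005937  0.27178174 -0.68836018] [0.01426614 0.0005139  0.05170452]
[np.float64(46.7), np.float64(46.0), np.float64(45.9), np.float64(46.6), np.float64(46.0), np.float64(46.6), np.float64(43.3), np.float64(43.3), np.float64(43.2)]
```

```bash
python3 -m jog '[{"dp":[0.3,0,0.03],"twist":0,"fingers":0.2},{"dp":[0.6,0,0.05],"twist":0,"fingers":0.2},{"dp":[0.9,0,0.05],"twist":0,"fingers":0.2},{"dp":[1.1,0,0.05],"twist":0,"fingers":0.2},{"dp":[1.1,0,0.05],"twist":0,"fingers":0.2}]' 25
python3 - <<'E'
from h import *
c=cam('wrist');board(c,(200,200),(420,275));p,M,o=tool();print(p,o['tool_rot'],o['force'],o['wrist_torque'])
print([np.round(M.T@(at_d(c,315,v)-p)*1e3,1) for v in range(150,215,6)])
E
```

```text
time_s: 14.2
tool_pos: [0.5311, 0.1198, 0.0495]
tool_rot: [180.0, -0.0, 9.3]
force: [0.4, -0.1, 0.5]
grip_width: 0.0276
grasp_force: 25.0
n 1170 nose-down pitch 0.105 roll 0.003 z at tcp 5.6 mm nose x 39.3 y -29.5 30.0
[0.53106919 0.11979181 0.04949477] [ 1.79999247e+02 -4.00992067e-02  9.33453123e+00] [0.11757549 0.38135681 0.38030437] [-0.02884914 -0.1172127   0.02310149]
[array([67.9,  2.9,  3.6]), array([65.4,  2.9,  3.5]), array([62.9,  2.9,  3.1]), array([60.4,  2.9,  2.8]), array([57.2,  3. ,  6.7]), array([54.5,  3. ,  6.8]), array([52.1,  3. ,  5.6]), array([49.6,  3. ,  4.6]), array([47.2,  2.9,  2.9]), array([44.9,  2.9,  1.3]), array([40. ,  3.1,  9.7])]
```

```bash
python3 -m jog '[{"dp":[0.15,0,0],"twist":0,"fingers":0.2},{"dp":[0.3,0,0],"twist":0,"fingers":0.2},{"dp":[0.3,0,0],"twist":0,"fingers":0.2}]' 25
python3 -c "
from h import *
p,M,o=tool();print(p,M.T@o['force'],o['wrist_torque'])"
```

```text
time_s: 14.62
tool_pos: [0.5324, 0.12, 0.0492]
tool_rot: [180.0, 0.2, 9.3]
force: [-4.1, -0.8, 3.8]
grip_width: 0.0279
grasp_force: 25.0
[0.53242187 0.11995641 0.0492219 ] [-4.20901389  0.15136518 -3.77805681] [-0.25225243  0.90898997  0.00650668]
```

```bash
python3 -m jog '[{"dp":[0.1,0,0],"twist":0,"fingers":0.2},{"dp":[0.2,0,0],"twist":0,"fingers":0.2},{"dp":[0.2,0,0],"twist":0,"fingers":0.2}]' 25
python3 -c "
from h import *
p,M,o=tool();print(p,M.T@o['force'],o['wrist_torque']);board(cam('wrist'),(200,210),(420,275))"
```

```text
time_s: 15.0
tool_pos: [0.5324, 0.1199, 0.0486]
tool_rot: [179.9, 0.4, 9.3]
force: [-8.0, -1.5, 5.0]
grip_width: 0.0275
grasp_force: 25.0
[0.53241582 0.11988101 0.04858217] [-8.19698824  0.15004472 -4.89308526] [-0.31601343  1.68964361  0.073117  ]
n 1078 nose-down pitch 0.086 roll 0.003 z at tcp 5.5 mm nose x 38.5 y -29.4 29.9
```

The contact edge has reached the stop: position matches the estimate and force is 8 N. Now I'll press down, easing back as the board levels.

```bash
python3 -m jog '[{"dp":[-0.1,0,0.1],"twist":0,"fingers":0.2},{"dp":[-0.15,0,0.2],"twist":0,"fingers":0.2},{"dp":[-0.2,0,0.3],"twist":0,"fingers":0.2},{"dp":[-0.25,0,0.4],"twist":0,"fingers":0.2},{"dp":[-0.25,0,0.4],"twist":0,"fingers":0.2}]' 20
python3 -c "
from h import *
p,M,o=tool();print(p,M.T@o['force'],o['wrist_torque'],o['tool_rot']);board(cam('wrist'),(200,210),(420,275))"
```

```text
time_s: 15.68
tool_pos: [0.5318, 0.1198, 0.0454]
tool_rot: [180.0, 0.2, 9.3]
force: [-6.0, -1.0, 5.9]
grip_width: 0.028
grasp_force: 20.0
[0.53180662 0.11983758 0.04543338] [-6.08986066 -0.01816056 -5.90641921] [-0.18894603  1.16809439  0.03462636] [1.79965436e+02 1.69964554e-01 9.33462066e+00]
n 1050 nose-down pitch 0.048 roll 0.001 z at tcp 5.5 mm nose x 37.9 y -29.4 30.0
```

Levelling well: pitch is 0.048 and the forward push is still 6 N. I'll continue.

```bash
python3 -m jog '[{"dp":[-0.05,0,0.15],"twist":0,"fingers":0.2},{"dp":[-0.1,0,0.3],"twist":0,"fingers":0.2},{"dp":[-0.1,0,0.4],"twist":0,"fingers":0.2},{"dp":[-0.1,0,0.5],"twist":0,"fingers":0.2},{"dp":[-0.1,0,0.5],"twist":0,"fingers":0.2}]' 20
python3 -c "
from h import *
p,M,o=tool();print(p,M.T@o['force'],o['wrist_torque'],o['tool_rot']);board(cam('wrist'),(200,210),(420,275))"
```

```text
time_s: 16.35
tool_pos: [0.5312, 0.1198, 0.0414]
tool_rot: [179.9, 0.1, 9.3]
force: [-7.8, -1.4, 10.6]
grip_width: 0.028
grasp_force: 20.0
[0.53123452 0.11976068 0.04143251] [ -7.97534456   0.14908449 -10.58995752] [-0.29193002  1.4964834   0.07383257] [1.79945781e+02 1.31021857e-01 9.33690654e+00]
n 1001 nose-down pitch 0.000 roll -0.000 z at tcp 5.2 mm nose x 37.7 y -29.4 29.9
```

```bash
python3 -m jog '[{"dp":[0,0,0.2],"twist":0,"fingers":0.2},{"dp":[0,0,0.5],"twist":0,"fingers":0.2},{"dp":[0,0,0.5],"twist":0,"fingers":0.2},{"dp":[0,0,0.5],"twist":0,"fingers":0.2}]' 40
python3 - <<'E'
from h import *
p,M,o=tool();print(p,M.T@o['force'],o['wrist_torque'],o['tool_rot']);c=cam('wrist');board(c,(200,210),(420,275))
cv2.imwrite('pics/w9.png',c['pixels'])
c=cam('top');cv2.imwrite('pics/t9.png',c['pixels'])
E
```

```text
time_s: 16.9
tool_pos: [0.5315, 0.1198, 0.0411]
tool_rot: [179.8, 0.1, 9.3]
force: [-19.7, -5.0, 42.7]
grip_width: 0.0276
grasp_force: 40.0
[0.53147305 0.11977634 0.04109497] [-20.35117822   1.8289281  -42.61607827] [-1.02492211  4.33302784  0.05215335] [1.79821144e+02 1.42829840e-01 9.33846802e+00]
n 998 nose-down pitch -0.006 roll 0.001 z at tcp 4.9 mm nose x 37.6 y -29.5 29.9
```

View pics/w9.png

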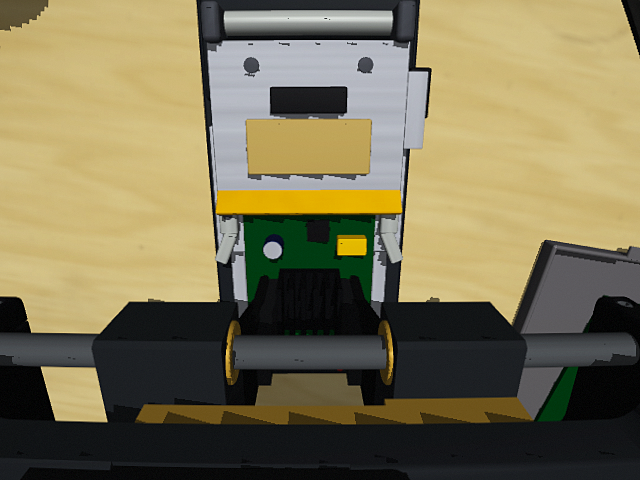

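The board is flat (pitch about 0), squarely under the lip (row 203), and hard on the seat and stop. The 42 N press is more than needed, so I'll ease it and re-measure.

```bash
python3 -m jog '[{"dp":[0,0,-0.2],"twist":0,"fingers":0.2},{"dp":[0,0,-0.25],"twist":0,"fingers":0.2},{"dp":[0,0,-0.25],"twist":0,"fingers":0.2},{"dp":[0,0,-0.25],"twist":0,"fingers":0.2}]' 40
python3 - <<'E'
from h import *
p,M,o=tool();print(p,M.T@o['force'],o['tool_rot']);c=cam('wrist');board(c,(200,210),(420,275))
print('lip',[np.round(M.T@(at_d(c,315,v)-p)*1e3,1) for v in (206,209,212,214)],'flap z',[round(at_d(c,u,v)[2]*1e3,1) for u,v in((235,100),(385,100),(235,160),(385,160))])
import pickle
d=pickle.load(open('w8.pkl','rb'));print([round(at_d(d,u,v)[2]*1e3,1) for u,v in((240,90),(385,90),(240,110),(385,110))])
E
```

```text
time_s: 17.5
tool_pos: [0.5315, 0.1198, 0.0412]
tool_rot: [179.9, 0.1, 9.3]
force: [-13.4, -2.3, 26.6]
grip_width: 0.0278
grasp_force: 40.0
[0.53147391 0.1197591  0.04117481] [-13.70164855   0.17571449 -26.54391273] [1.79884463e+02 1.17318891e-01 9.33939900e+00]
n 1008 nose-down pitch 0.000 roll 0.001 z at tcp 4.9 mm nose x 37.6 y -29.5 30.0
lip [array([46. ,  2.8, -6.6]), array([44.7,  2.8, -6.8]), array([43.6,  2.8, -7.4]), array([42.5,  2.8, -6.7])] flap z [np.float64(43.0), np.float64(43.3), np.float64(42.9), np.float64(43.3)]
[np.float64(42.7), np.float64(43.5), np.float64(43.0), np.float64(42.4)]
```

```bash
python3 -c "
from cell import env
print(env.sign_off())"
```

```text
the job is handed in; nothing more can be done
None
```

The board from the orange tray is in the test jig, with its contact edge squarely under the flap and up against the stop. The gripper is holding it pressed flat on the pins at about 27 N. The flap height was unchanged in the depth readings, and nothing else on the bench was knowingly moved, though the board's nose pressed lightly on a bench cable while I was tipping it. I handed the job in at about 17.5 s, and the hand-in returned no verdict.

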